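# Swing out the drying hook and hang the splash ring over the bowl

## Task

Hang the rinsed orange splash ring up to drip dry: first swing the drying stand's J-hook arm out so that it points over the middle of the white rinse bowl, then lift the ring by its rim out of the wire rack, where it leans beside a bucket lid, and hook its rim over the J-hook so that it hangs free above the middle of the bowl. Leave the bowl, the bucket lid and the spray bottle where they are.

Things in the scene. Friction and masses are not known exactly. Their poses are not given: they have to be found in the camera images.
- drying_stand: swivel drying stand, fixed: grey base plate 110 x 96 x 18 mm reaching 19 mm in front (-x of its own frame) and 91 mm behind the mast, steel mast 16 mm thick and 283 mm high, and the hook arm on it. Origin on the table under the mast axis, z up, x to the stand's back
- hook_arm (a joint): angle of the hook arm about the mast (upright hinge), rad. At 0 the arm points along the stand's own -x; positive turns it counter-clockwise seen from above. Range -1.2 to 2.2; it starts folded away to the right at 1.1 to 1.6. Stiff by friction: takes about 1.5 N at the knob to turn and stays where it is left
- hook_knob (a point): centre of the red ball, 18 mm across, on the J's upturned end, 150 mm from the mast axis, 289 mm above the table. The arm is a level round steel wire 10 mm thick, its top 260 mm above the table; 150 mm from the mast axis it turns straight up to the ball, whose top is 38 mm above the top of the level wire. The aluminium clamp at the mast reaches 30 mm along the arm
- hook_saddle (a point): point on top of the level arm wire, 105 mm from the mast axis (45 mm inside the upturned end), 260 mm above the table. Its frame turns with the arm: x points along the arm from the tip to the mast, z up
- splash_ring: orange plastic hoop, loose: outer diameter 192 mm, hole 160 mm (rim 16 mm wide), 13 mm thick between flat faces, about 0.17 kg (varies). Origin on its rear face, 3 mm below the ring's centre; own x = its axis, rear to front; z = up in its plane, y = level in its plane. It leans in the rack 30 deg from upright, its top towards the rack's -x (robot side)
- ring_center (a point): centre of the splash ring's hole, half-way through its thickness; same axes as splash_ring
- drain_rack: white wire drain rack, fixed, 124 x 174 mm, with two leaning stalls one behind the other, 76 mm apart along its own x; its wires reach 117 mm above the table, the rims above that are free; a low bar keeps each foot from sliding to +x. Origin on the table under the foot of the first stall's back loop; own -x is the way things lean, z up. The ring is in one stall, the lid in the other; which is which varies
- lid_center (a point): centre of the loose white plastic bucket lid, a solid disc 192 mm in diameter and 13 mm thick, leaning in the other stall of the rack parallel to the ring, 66 mm from it square to their faces, its top 178 mm above the table; own z = the disc's axis. To be left alone
- bowl_center (a point): centre of the loose white rinse bowl, 139 mm across the rim and 43 mm high, half-way up (21 mm above the table). It stands in front of the drying stand, 95 to 126 mm from the mast axis. To be left alone
- bottle_center (a point): middle of the loose spray bottle, 54 x 118 mm in plan (118 mm along its own y) and 259 mm high; the point is half-way up. It stands between the rack and the bowl; to be left alone and upright

How it is judged (in metres and radians):
On the way, in this order (a step that is already met when the one before it is completed fails the run):
1. the hook arm has been swung out over the bowl: its line passes within 30 mm of the middle of the bowl (y of bowl_center in the frame of hook_saddle between -0.03 and 0.03 m), for 0.2 s.
2. the ring has been lifted out of the rack by the gripper, its centre at least 150 mm above the table (height (world z) of ring_center above 0.15 m and contact force between splash_ring and the fingers above 0.5 N), for 0.2 s.
At the end, for the whole second after the job is handed in: The ring hangs by its rim on the level wire of the J-hook, between the clamp and the upturned end (its centre 70 to 90 mm below the top of the wire and within 25 mm to either side of it), its centre is within 40 mm of the middle of the bowl seen from above, it is released and at rest (z of ring_center in the frame of hook_saddle between -0.09 and -0.07 m and y of ring_center in the frame of hook_saddle between -0.025 and 0.025 m and x of ring_center in the frame of hook_saddle between -0.04 and 0.06 m and contact force between splash_ring and drying_stand above 0.3 N and contact force between splash_ring and the fingers below 0.1 N and horizontal distance between ring_center and bowl_center below 0.04 m and linear speed of splash_ring below 0.05 m/s and angular speed of splash_ring below 0.4 rad/s); the robot touches nothing.
It fails at once if the rinse bowl is moved by more than 20 mm (distance of bowl_center from where it was at the start of the episode above 0.02 m).
It fails at once if the bucket lid is moved by more than 25 mm (distance of lid_center from where it was at the start of the episode above 0.025 m).
It fails at once if the spray bottle is moved by more than 25 mm or tipped (distance of bottle_center from where it was at the start of the episode above 0.025 m or angle between bottle_center's own z axis and vertical above 0.3 rad).
It also fails if it takes over 61 s, if anything falls off the work surface, if the arm or the gripper's body presses on something with over 40 N, if the wrist force passes 120 N, or if a joint passes its speed limit or range.

## Robot

A 6-joint arm with a two-finger parallel gripper is mounted at the origin on a cart in front of the work surface, level with it; the furniture and walls round the work are solid. World frame = base frame: x ahead of the robot, y to its left, z up, the work surface at z = 0. Lengths are in mm, angles in rad, forces in N, time in s.
With the tool pointing down it reaches from about 400 to 925 mm from the base axis. Payload 12.5 kg.
Tool frame: the origin (TCP) lies midway between the tips of the shut fingers; the grasp point (between the pads) lies 19 mm behind it; z points along the fingers, y is the line along which they close (so a half turn about z gives the same grasp; the last joint's range is limited). The gripper opens to 95 mm and grips with 3 to 60 N. Pads are 20 mm wide; open, the fingers measure 119 mm over their backs; the gripper's body (75 mm by 180 mm) begins 59 mm behind the grasp point.
Start: joints at [1.078, 0.491, 1.559, -0, 1.092, -0.106], TCP at [235.752, 578.85, 214.661] pointing down, gripper open.
Joint ranges: [-3.1, 3.1], [-0.84, 2.19], [0.05, 2.79], [-1.13, 4.28], [0.06, 2.93], [-2.69, 2.69]. Speed limits (rad/s): [2.22, 2.22, 2.79, 3.14, 3.14, 3.14].

## Interface

Orientations are given as [roll, pitch, yaw] about the fixed x, y, z axes, in that order (R = Rz(yaw) Ry(pitch) Rx(roll)).
In Python, from cell import state, read_camera, camera_info, env gives the robot as it stands.
- The arm moves only by the tool move_arm, never from a script. Its argument "commands" is a list of rows, each a list of 3 entries, a list of its own where there are three numbers: the shift along the world's x, y, z in cm, then the turn, a rotation vector about the world's x, y, z in degrees, then the opening, from 0 (shut) to 1 (fully open). A call has 1 to 10 rows; each row shifts and turns the commanded pose from where the row before left it; what a row does not reach is not made up. A row lasts 1/10 s, in which the tool goes at most 50 mm and 8.59 degrees, less where a joint would pass 70% of its speed; a pose out of reach is approached as far as the arm can. A call with a gripper value outside its range is refused whole. The fingers move at their own pace and stop on an object; the grip force is fixed at half the most. Time passes only in rows, so rows that do not move let the fingers close. It gives the time, the measured TCP pose, the force, the opening and the grip force at its end, in the units of the state.
- state(): the state, without advancing time (a new reading comes with each control period).
- read_camera(name): name is "scene" or "top"; returns the picture (480x640x3 uint8, blue, green, red); there is no depth.
- camera_info(name): a dict with "K" (3x3 intrinsics, pixels), "cam_to_world" (4x4, takes a point from camera to world coordinates). Camera axes: x right, y down, z forward; pixel columns grow to the right and rows downward; lengths in mm; the calibration is good to about 2 mm. A picture is of the moment at which its call begins. camera_info takes no time and is no camera call.
- env.job_done(): hands the job in; it is judged then, once.
The state is a dict: "t": time; "joints": joint angles; "qvel": joint speeds; "tau": joint torques, N m; "eef_pos": TCP position; "tcp_rot": TCP orientation; "ft_force": force on the tool from outside, world axes, zero at the start; "moment": the same for the moment, N m; "opening": opening from 0.0 (shut) to 1.0 (fully open); "grip_force": force on a finger pad.
Only numpy, scipy, OpenCV 4.12 (cv2) and the standard library are available. Lean on these libraries where they do the work, as an engineer would, in place of code of your own. Each camera call takes 0.05 s, during which the arm holds its last target. There are 200 camera calls.

## Working session

There is one attempt and no reset: what is moved stays moved. The work goes in short steps, Python scripts to look and compute and a tool call to move; the robot and the scene stay as the last step left them, time stands still between calls to the robot, and variables do not carry over. Pictures are saved under pics/ and viewed, at most 10 in all, crops included, and the job is handed in when it is done.

Besides the shell and the picture viewer there is one more tool, called in YAML: its name, and indented under it one key for each argument. move_arm: Moves the arm, as the interface text tells. Its arguments: {"type":"object","properties":{"commands":{"type":"array"}},"required":["commands"]}

```bash
mkdir -p pics; cat > h.py <<'E'
import numpy as np, cv2
from cell import state, read_camera, camera_info, env
def ray(n,u,v):
    c=camera_info(n);K=np.array(c["K"]);T=np.array(c["cam_to_world"])
    d=T[:3,:3]@np.linalg.solve(K,[u,v,1.]);return T[:3,3],d/np.linalg.norm(d)
def onz(n,u,v,z):
    o,d=ray(n,u,v);return o+d*(z-o[2])/d[2]
def tri(u1,v1,u2,v2):
    o,d=ray("scene",u1,v1);p,e=ray("top",u2,v2)
    s=np.linalg.lstsq(np.c_[d,-e],p-o,rcond=None)[0];a=o+d*s[0];b=p+e*s[1]
    return (a+b)/2,np.linalg.norm(a-b)
def proj(n,P):
    c=camera_info(n);T=np.linalg.inv(np.array(c["cam_to_world"]));q=np.array(c["K"])@(T@np.append(P,1))[:3];return q[:2]/q[2]
E
python3 - <<'E'
from h import *
for n in("scene","top"):
    im=read_camera(n);cv2.imwrite(f"pics/{n}0.png",im);print(n,np.round(camera_info(n)["cam_to_world"],2).tolist())
print(state())
E
```

```text
scene [[0.83, -0.34, 0.45, 21.63], [-0.56, -0.47, 0.68, -781.5], [-0.02, -0.81, -0.58, 819.01], [0.0, 0.0, 0.0, 1.0]]
top [[-0.01, -0.99, 0.15, 378.02], [-1.0, 0.01, -0.02, -18.47], [0.02, -0.15, -0.99, 1261.99], [0.0, 0.0, 0.0, 1.0]]
{'t': 0.1, 'joints': array([ 1.07837250e+00,  4.91498200e-01,  1.55935537e+00,  2.32050656e-05,
        1.09168476e+00, -1.05618121e-01]), 'qvel': array([ 0.00095236, -0.00194358, -0.00016475, -0.00058931,  0.00031324,
        0.00082756]), 'tau': array([ 4.20835931e-03, -6.13617325e+01, -2.58606416e+01,  6.93895994e-02,
        4.69960109e-02, -4.90610637e-05]), 'eef_pos': array([235.66221178, 578.65907846, 214.13226168]), 'tcp_rot': array([-3.14065442e+00, -1.20162422e-04,  2.75477618e+00]), 'ft_force': array([0.57393605, 0.13383495, 0.19587134]), 'moment': array([-0.01370539, -0.01180683,  0.01499774]), 'grip_force': 0.0, 'opening': 0.9997506862602634}
```

View pics/scene0.png

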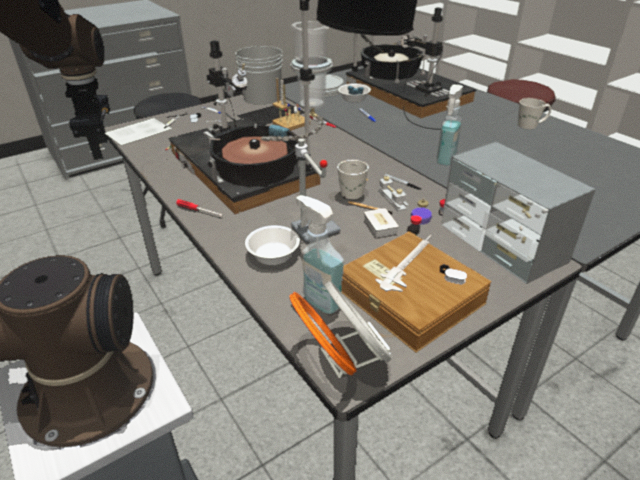

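View pics/top0.png

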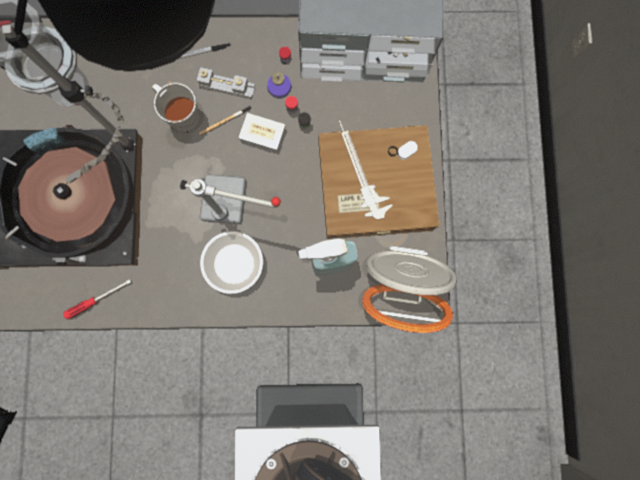

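```bash
python3 - <<'E'
from h import *
S=cv2.imread("pics/scene0.png");T=cv2.imread("pics/top0.png")
def mask(im,lo,hi,roi):
    x0,y0,x1,y1=roi;h=cv2.cvtColor(im,cv2.COLOR_BGR2HSV);m=cv2.inRange(h,lo,hi);z=np.zeros_like(m);z[y0:y1,x0:x1]=m[y0:y1,x0:x1];return z
def big(m):
    c=max(cv2.findContours(m,0,2)[0],key=cv2.contourArea);return c
k=[]
for im,roi in((S,(312,150,335,175)),(T,(265,190,290,212))):
    m=mask(im,(0,130,60),(8,255,255),roi)|mask(im,(172,130,60),(180,255,255),roi);(u,v),r=cv2.minEnclosingCircle(big(m));k+=[u,v];print("knob px",u,v,r)
print("knob",tri(*k),onz("top",k[2],k[3],289))
# bowl
c=big(mask(T,(0,0,150),(180,50,255),(190,222,275,305)));e=cv2.fitEllipse(c);print("bowl top",e,onz("top",*e[0],43))
c=big(mask(S,(0,0,150),(180,50,255),(235,215,300,275)));e=cv2.fitEllipse(cv2.convexHull(c));print("bowl sc",e,cv2.boundingRect(c))
# ring
for n,im,roi in(("scene",S,(270,270,370,390)),("top",T,(350,270,470,340))):
    m=mask(im,(5,150,80),(18,255,255),roi);c=big(m);h=cv2.convexHull(c);e=cv2.fitEllipse(h);print("ring",n,e,cv2.boundingRect(h))
    p=h[:,0];print([p[i].tolist() for i in(p[:,0].argmin(),p[:,0].argmax(),p[:,1].argmin(),p[:,1].argmax())])
s=np.hstack([cv2.resize(S[130:400,230:430],(444,600)),]);cv2.imwrite("pics/s_crop.png",s)
cv2.imwrite("pics/t_crop.png",cv2.resize(T[160:350,170:470],(800,507)))
E
```

```text
knob px 323.0 163.0 3.6056511402130127
knob px 275.1956481933594 201.06521606445312 4.3288655281066895
knob (array([596.30521914,  49.45283051, 290.89551108]), np.float64(0.11024192986431736)) [596.78054802  49.55887339 289.        ]
bowl top ((230.84495544433594, 261.86151123046875), (62.043487548828125, 64.0179672241211), 60.04656219482422) [514.66371556 165.43136733  43.        ]
bowl sc ((254.5846710205078, 245.03468322753906), (63.02162170410156, 87.2569580078125), 85.3566665649414) (235, 215, 65, 60)
ring scene ((321.9616394042969, 332.8608703613281), (17.564260482788086, 107.19354248046875), 142.27737426757812) (290, 292, 66, 83)
[[290, 299], [355, 368], [295, 292], [352, 374]]
ring top ((406.9190979003906, 307.74676513671875), (44.356712341308594, 92.32544708251953), 102.7513198852539) (363, 285, 90, 47)
[[363, 305], [452, 314], [382, 285], [432, 331]]
```

View pics/s_crop.png

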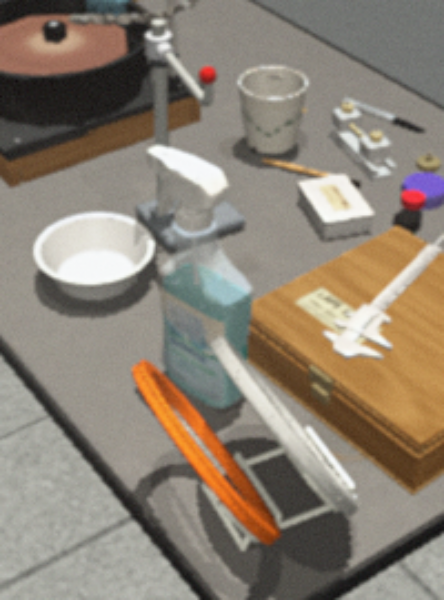

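View pics/t_crop.png

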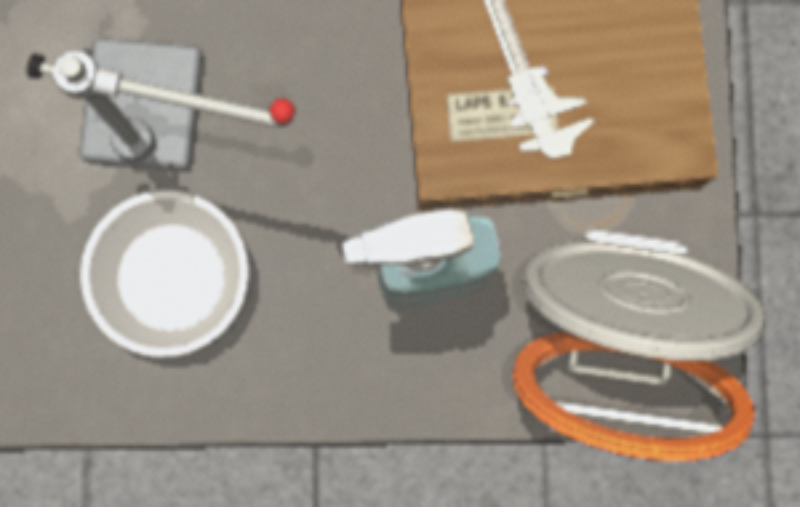

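```bash
python3 - <<'E'
from h import *
from scipy.optimize import least_squares
T=cv2.imread("pics/top0.png")
knob=np.array([596.5,49.5]);m=onz("top",197.4,186.2,283)[:2];b=np.array([514.7,165.4])
print("mast",m,"r knob",np.linalg.norm(m-knob),"bowl dist",np.linalg.norm(m-b),"knob dir",np.degrees(np.arctan2(*(knob-m)[::-1])),"bowl dir",np.degrees(np.arctan2(*(b-m)[::-1])))
d=(b-m)/np.linalg.norm(b-m);print("tip target",m+150*d)
h=cv2.cvtColor(T,cv2.COLOR_BGR2HSV);mk=cv2.inRange(h,(5,150,80),(18,255,255));mk[:270]=0;mk[:,:350]=0
c=cv2.convexHull(max(cv2.findContours(mk,0,2)[0],key=cv2.contourArea))[:,0].astype(float)
R=[ray("top",*p) for p in c]
def res(q):
    x,y,w=q;C=np.array([x,y,91.6]);r=np.array([np.cos(w),np.sin(w),0])
    n=r*np.cos(np.pi/6)+np.array([0,0,.5]) # normal: plane top leans to -r
    return [np.linalg.norm(o+e*((C-o)@n)/(e@n)-C)-97 for o,e in R]
s=least_squares(res,[420,-180,0]);print("ring c,yaw",s.x[:2],np.degrees(s.x[2]),"rms",np.sqrt(np.mean(s.fun**2)))
x,y,w=s.x;r=np.array([np.cos(w),np.sin(w),0]);u=-.5*r+np.array([0,0,.866])
C=np.array([x,y,91.6]);print("top pt",C+88*u, "chk scene px",proj("scene",C+96*u),proj("scene",C))
for z in(259,150):print("bottle",onz("top",328,250,z))
print("bottle body px at z200",onz("top",313,262,190)[:2],onz("top",357,262,190)[:2],onz("top",335,270,190)[:2])
E
```

```text
mast [627.32374362 191.74915744] r knob 145.55042412709554 bowl dist 115.66497189712605 knob dir -102.22631255888626 bowl dir -166.83207259591188
tip target [481.26775739 157.57827968]
ring c,yaw [ 409.81607632 -214.36078246] -8.11997655970296 rms 3.11049512350089
top pt [ 366.25719958 -208.14594078  167.808     ] chk scene px [298.15958199 310.57305672] [322.29276009 334.0285878 ]
bottle [510.26241773 -45.52136945 259.        ]
bottle [524.63355234 -48.46094309 150.        ]
bottle body px at z200 [495.95470708 -17.56685055] [ 494.90152164 -104.03898733] [479.67214227 -60.5011757 ]
```

move_arm:
  commands:
    - [[0, 0, 4.5], [0, 0, -6], 0]
    - [[0, 0, 4.5], [0, 0, -6], 0]
    - [[1, -1.3, 4], [0, 0, -6], 0]
    - [[2.5, -3.2, 0], [0, 0, -6], 0]
    - [[2.5, -3.2, 0], [0, 0, -6], 0]
    - [[2.5, -3.2, 0], [0, 0, -6], 0]
    - [[2.5, -3.2, 0], [0, 0, -6], 0]
    - [[2.5, -3.2, 0], [0, 0, -6], 0]
    - [[2.5, -3.2, 0], [0, 0, -6], 0]
    - [[2.5, -3.2, 0], [0, 0, 0], 0]

```text
t: 1.1
eef_pos: [421.5, 340.4, 344.5]
tcp_rot: [-3.141, 0.0, 1.809]
ft_force: [0.8, 0.0, 0.1]
opening: 0.22
grip_force: 0.0
```

move_arm:
  commands:
    - [[2.5, -3.2, 0], [0, 0, 0], 0]
    - [[2.5, -3.2, 0], [0, 0, 0], 0]
    - [[2.5, -3.2, 0], [0, 0, 0], 0]
    - [[2.5, -3.2, 0], [0, 0, 0], 0]
    - [[2.5, -3.2, 0], [0, 0, 0], 0]
    - [[2.5, -3.2, 0], [0, 0, 0], 0]
    - [[2.5, -3.2, 0], [0, 0, 0], 0]
    - [[2.5, -3.2, 0], [0, 0, 0], 0]
    - [[2, -2.5, 0], [0, 0, 0], 0]
    - [[0, 0, 0], [0, 0, 0], 0]

```text
t: 2.1
eef_pos: [642.4, 57.7, 343.2]
tcp_rot: [-3.14, 0.0, 1.809]
ft_force: [-1.0, -0.3, 0.6]
opening: 0.005
grip_force: 0.0
```

move_arm:
  commands:
    - [[0, 0, -4], [0, 0, 0], 0]
    - [[0, 0, -4], [0, 0, 0], 0]
    - [[0, 0, -2], [0, 0, 0], 0]
    - [[-1.2, 0.25, 0], [0, 0, 0], 0]
    - [[-1.2, 0.25, 0], [0, 0, 0], 0]
    - [[-1.5, 0.3, 0], [0, 0, 0], 0]
    - [[-1.5, 0.3, 0], [0, 0, 0], 0]
    - [[-1.35, 0.6, 0], [0, 0, 0], 0]
    - [[-1.35, 0.6, 0], [0, 0, 0], 0]
    - [[-1.15, 0.9, 0], [0, 0, 0], 0]

```text
t: 3.1
eef_pos: [547.5, 93.4, 244.8]
tcp_rot: [3.141, 0.0, 1.812]
ft_force: [2.5, -0.2, 0.8]
opening: 0.005
grip_force: 1.1
```

move_arm:
  commands:
    - [[-1.15, 0.9, 0], [0, 0, 0], 0]
    - [[-1.0, 1.15, 0], [0, 0, 0], 0]
    - [[-1.0, 1.15, 0], [0, 0, 0], 0]
    - [[-0.6, 1.2, 0], [0, 0, 0], 0]
    - [[-0.6, 1.2, 0], [0, 0, 0], 0]
    - [[0, 0, 0], [0, 0, 0], 0]
    - [[0, 0, 0], [0, 0, 0], 0]

```text
t: 3.8
eef_pos: [504.1, 149.5, 244.5]
tcp_rot: [-3.14, -0.0, 1.813]
ft_force: [-1.0, 0.6, 0.0]
opening: 0.004
grip_force: 0.0
```

```bash
python3 - <<'E'
from h import *
cv2.imwrite("pics/top1.png",read_camera("top")[120:350,150:470]);cv2.imwrite("pics/scene1.png",read_camera("scene")[100:300,200:400])
print(state()["joints"],state()["ft_force"])
E
```

```text
[ 1.61405992e-01  3.18849411e-01  1.76008273e+00  1.10340118e-04
  1.06385677e+00 -8.03163422e-02] [ 0.86168512  1.2978372  -0.75841029]
```

View pics/top1.png

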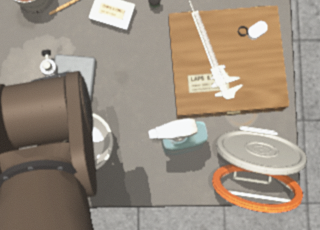

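move_arm:
  commands:
    - [[0.5, -2.5, 0], [0, 0, 0], 0]
    - [[0, -1, 4.5], [0, 0, 0], 0]
    - [[0, -1, 4.5], [0, 0, 0], 0]
    - [[0, -2, 4.5], [0, 0, 0], 0]
    - [[-2, -4, 0], [0, 0, 0], 0.5]
    - [[-2, -4, 0], [0, 0, 0], 0.5]
    - [[-2, -4, 0], [0, 0, 0], 0.5]
    - [[-2, -4, 0], [0, 0, 0], 0.5]
    - [[-2, -4, 0], [0, 0, 0], 0.5]

```text
t: 4.8
eef_pos: [408.4, -117.5, 379.6]
tcp_rot: [-3.141, -0.0, 1.812]
ft_force: [1.1, -0.1, 0.8]
opening: 0.369
grip_force: 0.0
```

```bash
python3 - <<'E'
from h import *
from scipy.spatial.transform import Rotation as Ro
T=read_camera("top");cv2.imwrite("pics/top2.png",T)
s=state();h=cv2.cvtColor(T,cv2.COLOR_BGR2HSV);m=cv2.inRange(h,(0,130,60),(5,255,255))|cv2.inRange(h,(174,130,60),(180,255,255));z=np.zeros_like(m);z[215:300,180:290]=m[215:300,180:290]
c=cv2.findContours(z,0,2)[0]
for k in c:
    (u,v),r=cv2.minEnclosingCircle(k)
    if r>2: 
        K=onz("top",u,v,289)[:2];print("knob",u,v,K)
        # circle of radius 150 through both knob positions -> mast; report line offset of bowl
        A=np.array([596.5,49.5]);b=np.array([514.7,165.4]);M=(A+K)/2;e=K-A;L=np.linalg.norm(e);p=np.array([-e[1],e[0]])/L
        for sg in(1,-1):
            ma=M+sg*p*np.sqrt(150**2-L*L/4);d=(ma-K)/150
            print("mast",ma,"bowl y off",d[0]*(b-ma)[1]-d[1]*(b-ma)[0],"along",(ma-b)@d,"dir",np.degrees(np.arctan2(d[1],d[0])))
w=np.radians(-8.1);r=np.array([np.cos(w),np.sin(w),0]);a=.5*r-np.array([0,0,.866]);n=.866*r+np.array([0,0,.5])
Rt=Ro.from_matrix(np.c_[np.cross(n,a),n,a]);Rc=Ro.from_euler("xyz",s["tcp_rot"])
print(s["eef_pos"],"rotvec deg",np.degrees((Rt*Rc.inv()).as_rotvec()),s["joints"])
E
```

```text
knob 210.0 263.5 [484.6139114  165.18393117]
mast [449.56411147  19.33636854] bowl y off 29.202730144031406 along 157.24016332312306 dir -103.51296177292106
mast [631.54979993 195.34756263] bowl y off -5.838382818410938 along 120.4850427939273 dir 11.600757759868127
[ 406.39339092 -121.77519501  379.60060678] rotvec deg [  1.53881206 -30.24421963 -21.25212473] [-0.44576433  0.04697494  1.74288499 -0.00210972  1.35240203 -0.68398739]
```

View pics/top2.png

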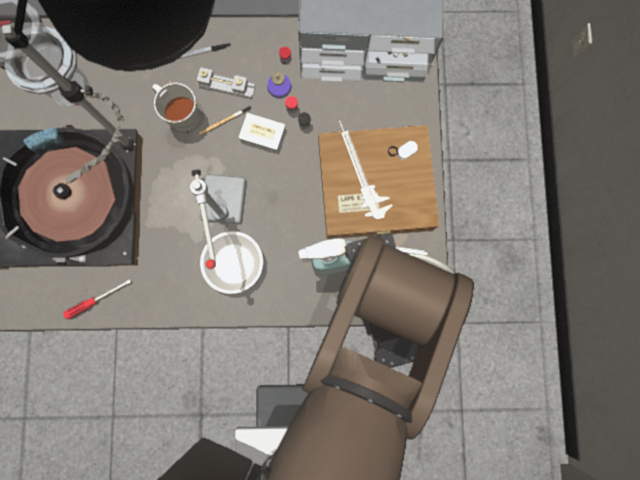

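move_arm:
  commands:
    - [[-1.3, -1.9, -1.2], [0.25, -5, -3.5], 0.5]
    - [[-1.3, -1.9, -1.2], [0.25, -5, -3.5], 0.5]
    - [[-1.3, -1.9, -1.2], [0.25, -5, -3.5], 0.5]
    - [[-1.3, -1.9, -1.2], [0.25, -5, -3.5], 0.5]
    - [[-1.3, -1.9, -1.2], [0.25, -5, -3.5], 0.5]
    - [[-1.3, -1.9, -1.2], [0.25, -5, -3.5], 0.5]
    - [[0, 0, 0], [0, 0, 0], 0.5]
    - [[0, 0, 0], [0, 0, 0], 0.5]

```text
t: 5.65
eef_pos: [331.2, -230.7, 307.7]
tcp_rot: [2.622, 0.001, 1.434]
ft_force: [0.4, 0.0, 0.1]
opening: 0.5
grip_force: 0.0
```

```bash
python3 - <<'E'
from h import *
from scipy.spatial.transform import Rotation as Ro
s=state();R=Ro.from_euler("xyz",s["tcp_rot"]).as_matrix();print(s["eef_pos"],R.round(3),s["joints"],s["qvel"].round(3))
S=read_camera("scene");cv2.imwrite("pics/scene2.png",cv2.resize(S[200:400,230:450],(660,600)))
E
```

```text
[ 331.16186387 -230.69077446  307.69412344] [[ 0.136  0.86   0.492]
 [ 0.991 -0.117 -0.069]
 [-0.001  0.497 -0.868]] [-1.05065133 -0.09619274  2.17375645  0.57136985  0.81320787 -1.26090786] [ 0.056 -0.002 -0.028 -0.013  0.005  0.014]
```

View pics/scene2.png

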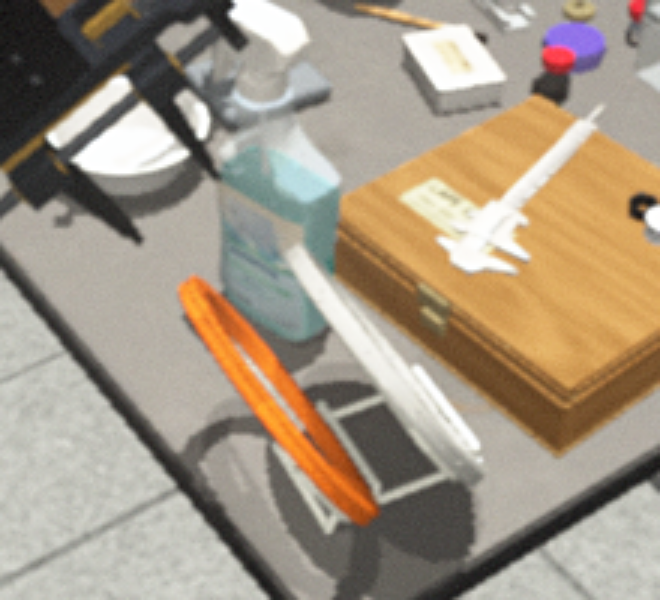

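move_arm:
  commands:
    - [[-0.2, -0.4, -4], [0, 0, 0], 0.5]
    - [[-0.2, -0.4, -4], [0, 0, 0], 0.5]
    - [[1, -0.1, -1.7], [0, 0, 0], 0.5]
    - [[1, -0.2, -1.7], [0, 0, 0], 0.5]
    - [[1, -0.1, -1.7], [0, 0, 0], 0.5]
    - [[0, 0, 0], [0, 0, 0], 0.5]
    - [[0, 0, 0], [0, 0, 0], 0.5]

```text
t: 6.4
eef_pos: [358.7, -241.3, 177.0]
tcp_rot: [2.62, 0.001, 1.44]
ft_force: [-0.3, 0.2, -0.6]
opening: 0.498
grip_force: 0.0
```

```bash
python3 - <<'E'
from h import *
s=state();print(s["eef_pos"],s["ft_force"],s["joints"]);
S=read_camera("scene");cv2.imwrite("pics/scene3.png",cv2.resize(S[240:400,240:420],(675,600)))
E
```

```text
[ 358.66636237 -241.30301515  177.02841106] [-0.33591323  0.17865148 -0.63052238] [-0.99247936  0.18513858  2.34202849  1.01489384  0.46009998 -1.75580575]
```

View pics/scene3.png

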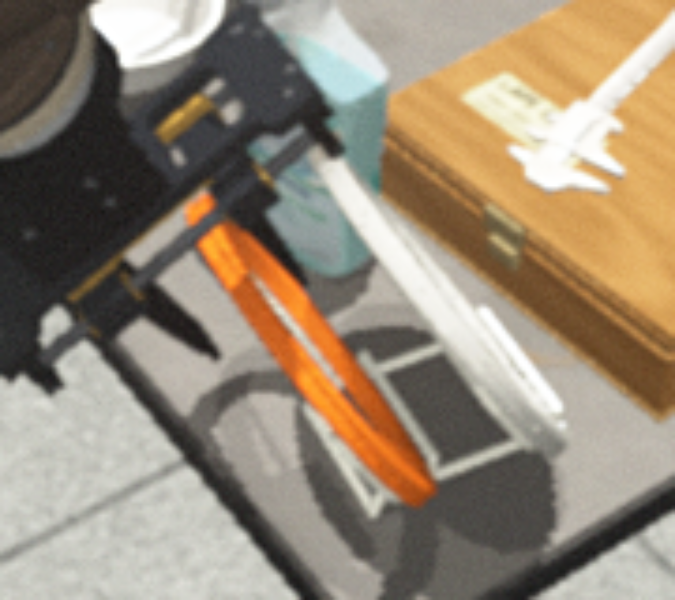

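```bash
python3 - <<'E'
from h import *
w=np.radians(-8.1);r=np.array([np.cos(w),np.sin(w),0]);u=-.5*r+np.array([0,0,.866]);n=.866*r+np.array([0,0,.5]);l=np.array([-r[1],r[0],0]);C=np.array([409.8,-214.4,91.6])
f=lambda P:((proj("scene",P)-[240,240])*3.75).round()
t=state()["eef_pos"];R=np.c_[-l,n]
print("TCP rel ring: l,u,n",(t-C)@l,(t-C)@u,(t-C)@n)
print("tcp px",f(t),"pads tips",f(t+n*24),f(t-n*24),"ring rim mid at l-35",f(C-35*l+80.7*u),"front/back",f(C-35*l+80.7*u+6.5*n),f(C-35*l+80.7*u-6.5*n), "top",f(C+96*u),"bottom",f(C-96*u))
E
```

```text
TCP rel ring: l,u,n -34.18963654102361 97.82229418148667 2.172268103545271
tcp px [250. 306.] pads tips [290. 273.] [210. 339.] ring rim mid at l-35 [265. 327.] front/back [275. 318.] [254. 335.] top [218. 265.] bottom [388. 430.]
```

move_arm:
  commands:
    - [[0.5, -0.1, -0.9], [0, 0, 0], 0.5]
    - [[0.5, -0.1, -0.9], [0, 0, 0], 0.5]
    - [[0.4, -0.1, -1.0], [0, 0, 0], 0.5]
    - [[0, 0, 0], [0, 0, 0], 0.5]
    - [[0, 0, 0], [0, 0, 0], 0.3]
    - [[0, 0, 0], [0, 0, 0], 0]
    - [[0, 0, 0], [0, 0, 0], 0]
    - [[0, 0, 0], [0, 0, 0], 0]
    - [[0, 0, 0], [0, 0, 0], 0]
    - [[0, 0, 0], [0, 0, 0], 0]

```text
t: 7.45
eef_pos: [372.9, -245.5, 149.8]
tcp_rot: [2.617, 0.002, 1.437]
ft_force: [7.8, 1.8, 9.4]
opening: 0.136
grip_force: 29.9
```

move_arm:
  commands:
    - [[-0.5, 0.1, 0.85], [0, 0, 0], 0]
    - [[-1, 0.1, 1.7], [0, 0, 0], 0]
    - [[-1, 0.15, 1.7], [0, 0, 0], 0]
    - [[-1, 0.15, 1.7], [0, 0, 0], 0]
    - [[-1, 0.15, 1.7], [0, 0, 0], 0]
    - [[-0.5, 0.1, 1.5], [0, 0, 0], 0]
    - [[0, 0, 2.5], [0, 0, 0], 0]
    - [[0, 0, 2.5], [0, 0, 0], 0]
    - [[0, 0, 2.5], [0, 0, 0], 0]
    - [[0, 0, 0], [0, 0, 0], 0]

```text
t: 8.45
eef_pos: [322.0, -238.3, 317.5]
tcp_rot: [2.618, 0.006, 1.437]
ft_force: [0.5, -1.1, -1.9]
opening: 0.13
grip_force: 29.9
```

```bash
python3 - <<'E'
from h import *
from scipy.spatial.transform import Rotation as Ro
s=state();print(s["eef_pos"],s["joints"],s["opening"],s["grip_force"],s["ft_force"])
d=np.array([np.cos(np.radians(11.6)),np.sin(np.radians(11.6)),0]);a=np.array([0,0,-1.])
Rt=Ro.from_matrix(np.c_[np.cross(d,a),d,a]);Rc=Ro.from_euler("xyz",s["tcp_rot"])
print("rotvec",np.degrees((Rt*Rc.inv()).as_rotvec()))
S=read_camera("scene");cv2.imwrite("pics/scene4.png",S[100:420,160:480])
E
```

```text
[ 321.96974204 -238.28207956  317.52872849] [-1.09312766 -0.11098892  2.15866158  0.56896535  0.85466888 -1.28840627] 0.1300644334506096 29.898065840243362 [ 0.48500807 -1.13892388 -1.90350821]
rotvec [-0.69257503 30.14091563 18.75732748]
```

View pics/scene4.png

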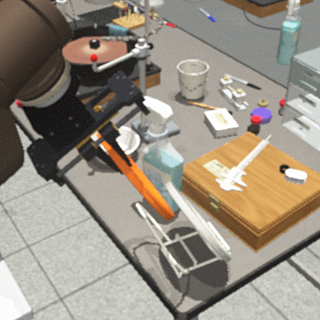

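move_arm:
  commands:
    - [[1, 1, 1.4], [-0.1, 5, 3.1], 0]
    - [[1, 1, 1.4], [-0.1, 5, 3.1], 0]
    - [[1, 1, 1.4], [-0.1, 5, 3.1], 0]
    - [[1, 1, 1.4], [-0.1, 5, 3.1], 0]
    - [[1, 1, 1.4], [-0.1, 5, 3.1], 0]
    - [[1, 1, 1.4], [-0.1, 5.1, 3.2], 0]
    - [[0, 0, 0], [0, 0, 0], 0]
    - [[0, 0, 0], [0, 0, 0], 0]

```text
t: 9.3
eef_pos: [382.0, -177.1, 397.3]
tcp_rot: [-3.139, -0.007, 1.772]
ft_force: [0.4, 0.2, -1.4]
opening: 0.136
grip_force: 30.0
```

move_arm:
  commands:
    - [[0.6, 3, 0], [0, 0, 0], 0]
    - [[0.6, 3.5, 0], [0, 0, 0], 0]
    - [[0.6, 3.5, 0], [0, 0, 0], 0]
    - [[0.6, 3.5, 0], [0, 0, 0], 0]
    - [[0.6, 3.5, 0], [0, 0, 0], 0]
    - [[0.6, 3.5, 0], [0, 0, 0], 0]
    - [[0.6, 3.5, 0], [0, 0, 0], 0]
    - [[0.6, 3, 0], [0, 0, 0], 0]
    - [[0.4, 1.5, 0], [0, 0, 0], 0]
    - [[0, 0, 0], [0, 0, 0], 0]

```text
t: 10.3
eef_pos: [433.3, 108.1, 397.8]
tcp_rot: [-3.139, -0.006, 1.771]
ft_force: [0.3, -0.1, -2.2]
opening: 0.136
grip_force: 30.0
```

```bash
python3 - <<'E'
from h import *
s=state();print(s["eef_pos"],s["tcp_rot"],s["joints"],s["opening"])
S=read_camera("scene");h=cv2.cvtColor(S,cv2.COLOR_BGR2HSV);m=cv2.inRange(h,(5,150,80),(18,255,255));m[:,:60]=0
c=[k for k in cv2.findContours(m,0,2)[0] if cv2.contourArea(k)>150]
for k in c:print(cv2.boundingRect(k),cv2.contourArea(k))
from scipy.spatial.transform import Rotation as Ro
R=Ro.from_euler("xyz",s["tcp_rot"]).as_matrix();C=s["eef_pos"]+R@[36,0,66.5]
t=np.linspace(0,6.28,60);P=np.array([proj("scene",C+R@[96*np.cos(x),0,96*np.sin(x)]) for x in t]);print("pred C",C,"px range",P.min(0),P.max(0))
E
```

```text
[433.32306018 108.05233549 397.76017861] [-3.13870875 -0.00593674  1.7710617 ] [ 0.09282744  0.07622957  1.66497652  0.00567206  1.40389313 -0.1083986 ] 0.135907503508884
(346, 245, 144, 105) 5106.0
(205, 106, 60, 87) 1398.5
pred C [425.89524625 143.68095986 331.47534848] px range [205.46057195 106.61391589] [261.99919758 192.69281359]
```

move_arm:
  commands:
    - [[0.4, 1.1, -1], [0, 0, 0], 0]
    - [[0, 0, -3], [0, 0, 0], 0]
    - [[0, 0, -3], [0, 0, 0], 0]
    - [[0, 0, -2.2], [0, 0, 0], 0]
    - [[1.5, 0.3, 0], [0, 0, 0], 0]
    - [[1.5, 0.3, 0], [0, 0, 0], 0]
    - [[1.5, 0.3, 0], [0, 0, 0], 0]
    - [[1.5, 0.3, 0], [0, 0, 0], 0]
    - [[1.5, 0.3, 0], [0, 0, 0], 0]
    - [[1.3, 0.3, 0], [0, 0, 0], 0]

```text
t: 11.35
eef_pos: [526.3, 135.8, 306.2]
tcp_rot: [-3.139, -0.005, 1.768]
ft_force: [0.6, -0.0, -1.0]
opening: 0.136
grip_force: 30.0
```

```bash
python3 - <<'E'
from h import *
from scipy.spatial.transform import Rotation as Ro
s=state();R=Ro.from_euler("xyz",s["tcp_rot"]).as_matrix();C=s["eef_pos"]+R@[36,0,66.5];d=np.array([.9796,.2011,0]);e=C-[631.5,195.3,260]
print(s["eef_pos"],s["ft_force"],s["opening"],"ring c",C,"from mast",-e@d,"lateral",e@[-.2011,.9796,0],"z",e[2])
S=read_camera("scene");cv2.imwrite("pics/scene5.png",cv2.resize(S[60:280,200:400],(545,600)))
E
```

```text
[526.31940259 135.8203977  306.15150615] [ 0.62644912 -0.02679696 -1.00634406] 0.13645294607092248 ring c [519.02480783 171.4080462  239.82987949] from mast 114.98537015918124 lateral -0.7857968001819204 z -20.170120505774378
```

View pics/scene5.png

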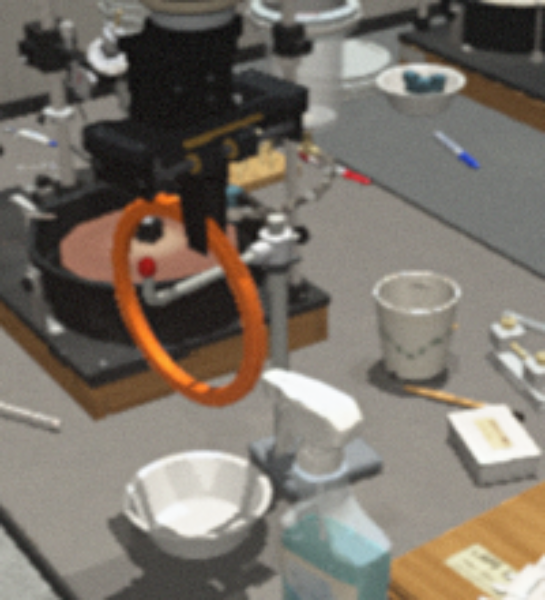

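The picture shows the wire threaded through the ring, with the red knob visible inside the hole at (147,267). I'll lower it now.

move_arm:
  commands:
    - [[0, 0, -1.5], [0, 0, 0], 0]
    - [[0, 0, -1.5], [0, 0, 0], 0]
    - [[0, 0, -1.5], [0, 0, 0], 0]
    - [[0, 0, -0.9], [0, 0, 0], 0]
    - [[0, 0, -0.3], [0, 0, 0], 0]
    - [[0, 0, -0.2], [0, 0, 0], 0]
    - [[0, 0, 0], [0, 0, 0], 0]

```text
t: 12.1
eef_pos: [525.8, 136.3, 248.4]
tcp_rot: [-3.14, -0.005, 1.77]
ft_force: [-0.2, -0.2, -1.0]
opening: 0.134
grip_force: 30.0
```

move_arm:
  commands:
    - [[0, 0, -0.15], [0, 0, 0], 0]
    - [[0, 0, 0], [0, 0, 0], 0]

```text
t: 12.3
eef_pos: [525.8, 136.4, 246.9]
tcp_rot: [-3.14, -0.005, 1.77]
ft_force: [-1.0, -0.6, -1.9]
opening: 0.137
grip_force: 30.0
```

move_arm:
  commands:
    - [[0, 0, -0.15], [0, 0, 0], 0]
    - [[0, 0, 0], [0, 0, 0], 0]

```text
t: 12.5
eef_pos: [525.7, 136.4, 245.1]
tcp_rot: [-3.14, -0.005, 1.77]
ft_force: [-0.7, 0.2, -2.2]
opening: 0.135
grip_force: 30.0
```

move_arm:
  commands:
    - [[0, 0, -0.1], [0, 0, 0], 0]
    - [[0, 0, 0], [0, 0, 0], 0]

```text
t: 12.7
eef_pos: [525.7, 136.4, 244.1]
tcp_rot: [-3.14, -0.005, 1.77]
ft_force: [-0.8, -0.4, -0.9]
opening: 0.133
grip_force: 30.0
```

move_arm:
  commands:
    - [[0, 0, -0.15], [0, 0, 0], 0]
    - [[0, 0, 0], [0, 0, 0], 0]

```text
t: 12.9
eef_pos: [525.9, 136.4, 243.0]
tcp_rot: [-3.14, -0.005, 1.77]
ft_force: [-0.6, -0.9, 2.1]
opening: 0.134
grip_force: 30.0
```

move_arm:
  commands:
    - [[0, 0, -0.15], [0, 0, 0], 0]
    - [[0, 0, 0], [0, 0, 0], 0]

```text
t: 13.1
eef_pos: [526.0, 136.3, 241.9]
tcp_rot: [-3.141, -0.004, 1.77]
ft_force: [-1.6, -3.0, 6.8]
opening: 0.134
grip_force: 30.0
```

move_arm:
  commands:
    - [[0, 0, 0.15], [0, 0, 0], 0]
    - [[0, 0, 0], [0, 0, 0], 0.18]
    - [[0, 0, 0], [0, 0, 0], 0.25]
    - [[0, 0, 0], [0, 0, 0], 0.35]
    - [[0, 0, 0], [0, 0, 0], 0.5]
    - [[0, 0, 0], [0, 0, 0], 0.5]
    - [[0, 0, 0], [0, 0, 0], 0.5]
    - [[0, 0, 0], [0, 0, 0], 0.5]

```text
t: 13.9
eef_pos: [525.7, 136.4, 242.7]
tcp_rot: [-3.14, -0.005, 1.77]
ft_force: [-0.5, -0.2, -0.7]
opening: 0.495
grip_force: 0.0
```

move_arm:
  commands:
    - [[0, 0, 1], [0, 0, 0], 0.5]
    - [[0, 0, 1.5], [0, 0, 0], 0.5]
    - [[0, 0, 2], [0, 0, 0], 0.5]
    - [[0, 0, 3], [0, 0, 0], 0.5]
    - [[0, 0, 4], [0, 0, 0], 0.5]
    - [[-3, -3, 2], [0, 0, 0], 0.5]
    - [[-4, -3, 0], [0, 0, 0], 0.5]
    - [[-4, -3, 0], [0, 0, 0], 0.5]
    - [[0, -4, 0], [0, 0, 0], 0.5]
    - [[0, -4, 0], [0, 0, 0], 0.5]

```text
t: 14.9
eef_pos: [414.6, -34.6, 379.2]
tcp_rot: [3.141, -0.003, 1.771]
ft_force: [-0.2, -0.1, -0.0]
opening: 0.498
grip_force: 0.0
```

move_arm:
  commands:
    - [[0, -4, 0], [0, 0, 0], 0.5]
    - [[0, -4, 0], [0, 0, 0], 0.5]
    - [[0, 0, 0], [0, 0, 0], 0.5]
    - [[0, 0, 0], [0, 0, 0], 0.5]
    - [[0, 0, 0], [0, 0, 0], 0.5]
    - [[0, 0, 0], [0, 0, 0], 0.5]
    - [[0, 0, 0], [0, 0, 0], 0.5]
    - [[0, 0, 0], [0, 0, 0], 0.5]
    - [[0, 0, 0], [0, 0, 0], 0.5]
    - [[0, 0, 0], [0, 0, 0], 0.5]

```text
t: 15.9
eef_pos: [415.8, -113.5, 377.7]
tcp_rot: [-3.14, -0.005, 1.77]
ft_force: [-0.5, -0.1, 1.0]
opening: 0.502
grip_force: 0.0
```

```bash
python3 - <<'E'
from h import *
for i in range(8):
    b=[]
    for n in("scene","top"):
        S=read_camera(n);h=cv2.cvtColor(S,cv2.COLOR_BGR2HSV);m=cv2.inRange(h,(5,150,80),(18,255,255));z=np.zeros_like(m);sl=(slice(100,280),slice(190,335)) if n=="scene" else (slice(200,310),slice(150,310));z[sl]=m[sl]
        c=[k for k in cv2.findContours(z,0,2)[0] if cv2.contourArea(k)>8]
        b.append(cv2.boundingRect(np.vstack(c)) if c else None)
    if i%3==0 or i==7:print(b)
    if i==0:
        print("bowl"); hh=cv2.inRange(h,(0,0,150),(180,50,255));q=np.zeros_like(hh);q[222:305,190:275]=hh[222:305,190:275];print(cv2.boundingRect(max(cv2.findContours(q,0,2)[0],key=cv2.contourArea)))
d=np.array([.9796,.2011,0]);l=np.array([-.2011,.9796,0]);C=np.array([519,172,180.])
t=np.linspace(0,6.28,90)
for n in("scene","top"):
    P=np.array([proj(n,C+96*(l*np.cos(x)+np.array([0,0,np.sin(x)]))+s*6.5*d) for x in t for s in(1,-1)]);print("expect",n,P.min(0),P.max(0)-P.min(0))
print(state()["eef_pos"],state()["t"])
E
```

```text
[(242, 158, 55, 71), (169, 238, 92, 28)]
bowl
(190, 250, 73, 55)
[(242, 158, 55, 71), (169, 238, 92, 28)]
[(242, 158, 55, 71), (169, 238, 93, 28)]
[(242, 158, 55, 71), (169, 238, 92, 28)]
expect scene [241.19220366 154.75951843] [56.66650857 75.38651026]
expect top [166.91449579 236.32259434] [98.67497447 30.40315591]
[ 415.75967634 -113.66365415  377.64896253] 16.7
```

```bash
python3 -c "
from h import *
print(env.job_done())"
```

```text
the job is handed in; nothing more can be done
None
```

The splash ring hangs released and still on the J-hook within about 1 cm of the bowl's middle, and the job was handed in at about 17 s; no verdict came back, and I did not re-measure the bowl, lid or bottle at the end.

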